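Index the sorting carousel to its next notch

ROBOT

A 7-joint arm with a two-finger parallel gripper is mounted at the origin on the work surface. World frame = base frame: x ahead of the robot, y to its left, z up, the work surface at z = 0. Lengths are in mm, angles in rad, forces in N, time in s.
With the tool pointing down it reaches from about 375 to 925 mm from the base axis. Payload 3.1 kg.
Tool frame: the origin (TCP) lies on the centre line of the jaws, within the pads' length; the fingertips stand 17 mm ahead of it and the grasp point (between the pads) lies 2 mm behind it; z points along the fingers, y is the line along which they close (so a half turn about z gives the same grasp; the last joint's range is limited). The gripper opens to 85 mm and grips with 20 to 120 N. Pads are 22 mm wide; open, the fingers measure 114 mm over their backs; the gripper's body (76 mm by 85 mm) begins 54 mm behind the grasp point. The pads swing forward as they close: fully open they stand 13 mm farther back than shut.
Start: joints at [-1.371, 0.383, 0.044, 1.598, -0.018, 1.161, -0.05], TCP at [190.699, 621.399, 248.269] pointing down, gripper open.
Joint ranges: [-2.61, 2.61], [-0.41, 2.15], [-1.48, 1.57], [0, 2.5], [-1.57, 4.71], [0.05, 1.97], [-2.85, 2.85]. Speed limits (rad/s): [2.79, 2.79, 3.14, 3.14, 3.14, 3.14, 3.14].

INTERFACE

Orientations are given as [roll, pitch, yaw] about the fixed x, y, z axes, in that order (R = Rz(yaw) Ry(pitch) Rx(roll)).
In Python, from bench import ctrl, viewer gives the robot as it stands.
- The arm moves only by the shell command python3 -m handwheel 'ROWS' [OPENING] [FORCE]. ROWS is JSON, a list of rows, each an object with "travel": the shift along the tool's x, y, z in m, a list of three; "dr": the turn, a rotation vector about the tool's x, y, z in rad, a list of three. In form: [{"travel": [tx, ty, tz], "dr": [ax, ay, az]}, ...]. A call has 1 to 20 rows; each row is the pose to reach, as a shift and turn from the pose commanded when the call began, along the tool's axes at that moment; what a row does not reach only later rows make up. A row lasts 1/12 s, in which the tool goes at most 41.7 mm and 7.16 degrees, less where a joint would pass 70% of its speed; a pose out of reach is approached as far as the arm can. A call with a gripper value outside its range is refused whole. OPENING is the opening, from 0 (shut) to 1 (fully open), set as the call begins (- or left out, the last holds). The fingers move at their own pace and stop on an object; FORCE is the grip in N (left out, the last holds). Time passes only in rows, so rows that repeat a pose let the fingers close. It gives the time, the measured TCP pose, the force, the opening and the grip force at its end, in the units of the state.
- ctrl.state(): the state, without advancing time (a new reading comes with each control period).
- viewer.get_image(name): name is "side" or "top" or "wrist"; returns a dict with "pixels" (480x640x3 uint8, blue, green, red), "camera_matrix" (3x3 intrinsics, pixels), "R" (3x3) and "t" (3): a world point X has camera coordinates R X + t. Camera axes: x right, y down, z forward; pixel columns grow to the right and rows downward; lengths in mm; the calibration is good to about 2 mm. A picture is of the moment at which its call begins. There is no depth.
- ctrl.hand_in(): hands the job in; it is judged then, once.
The state is a dict: "time": time; "joint_positions": joint angles; "qvel": joint speeds; "joint_torque": joint torques, N m; "tool_pos": TCP position; "tcp_rot": TCP orientation; "contact_force": force on the tool from outside, world axes, zero at the start; "ft_torque": the same for the moment, N m; "gripper_width": opening from 0.0 (shut) to 1.0 (fully open); "gripper_force": force on a finger pad.
Only numpy, scipy, OpenCV 4.12 (cv2) and the standard library are available. Lean on these libraries where they do the work, as an engineer would, in place of code of your own. Each camera call takes 0.05 s, during which the arm holds its last target. There are 200 camera calls.

TASK

The sorting carousel on the packing bench must move on by one place: with the fingertips press its spring plunger in, push the turntable counterclockwise (seen from above) to the very next notch, and let the plunger spring back up so that it locks there; then move clear. Work gently and only press and push: do not pinch, lift or carry anything, leave the paper cup and the jar standing on the turntable, and leave the tin and the roll on the bench where they are.

Things in the scene. Friction and masses are not known exactly. Their poses are not given: they have to be found in the camera images.
- carousel: Fixed base: dark steel disc 340 mm across, 10 mm thick, on the bench; origin at the centre of its underside, on the turntable's upright axis; z up. It carries a flat aluminium index ring around the deck with six 18 mm wide through notches every 60 degrees, the first on the carousel's own x axis. The plunger always starts locked in that first notch.
- next_notch (a point): Middle of the next notch counterclockwise, on the upper face of the fixed index ring (radius 132 to 165 mm, from 32 to 42 mm above the bench), 148 mm from the axis and 60 degrees on from the first notch. When the turntable is there, axis, plunger and this point are in line seen from above.
- turntable (a joint): Angle of the turntable on its base, rad: 0 at the start, locked in the first notch; grows counterclockwise seen from above; next notch at 1.047. The plunger's pin has about 0.03 rad of play either way in a notch. Once released it turns with slight friction (2 to 7 N at the plunger) and stays where it is left.
- turntable_center (a point): Centre of the turntable's upper face: pale wooden deck 256 mm across, 6 mm thick, upper face 50 mm above the bench, with a steel boss 44 mm wide and 20 mm high in the middle and six radial white dividers 14 mm high. z up; x points from the axis to the plunger and turns with the deck.
- plunger (a joint): How far the plunger is pressed in, m: 0 up, 0.018 fully down; a spring pushes it up with 4 N at the top, 9 N at the bottom. Its outward steel pin sits in a notch from below; over 0.010 down it is clear and the deck turns. Let go between notches, it rides under the ring, about 0.010 down, until a notch comes; let go within 0.025 rad of a notch, it springs up and locks.
- plunger_top (a point): Middle of the upper face of the plunger: black round upright button 36 mm across near the deck's rim, 108 mm from the axis, turning with the deck. Its top is 74 mm above the bench when up, 56 mm when fully down (1 mm above the dark sleeve around it, 48 mm across). It is pressed straight down.
- push_tab (a point): Middle of the top edge of the near face of the push tab: upright aluminium plate fixed on the deck, counterclockwise of the plunger, 36 mm long radially, 10 mm thick, top 88 mm above the bench. Its face is 26 mm from the plunger's axis; a finger on the plunger can push against it to turn the deck. A finger pressing the plunger also drags the deck by friction, slipping a little.
- cup: White paper cup, 68 mm wide at the rim, 80 mm high, 30 g, loose, upright on the deck in a compartment 120 degrees from the plunger, about 78 mm from the axis; origin at the centre of its underside, z up. Cup and jar may be in each other's compartments.
- jar: Closed glass jar with a steel lid, 48 mm wide, 65 mm high, about 0.12 kg, loose, upright on the deck in the other compartment 120 degrees from the plunger, about 78 mm from the axis; origin at the centre of its underside, z up.
- tin: Closed gold-coloured square tin, 134 x 134 x 86 mm, 0.6 kg, loose on the bench on one side of the carousel; origin at the centre of its underside.
- roll: Upright roll of white packing film, 104 mm across, 110 mm high, 0.5 kg, loose on the bench on the other side; origin at the centre of its underside.
Things that resemble listed ones, but are neither listed nor needed, are in the scene too. What is shaped like the cup but blue is not meant.

How it is judged:
By the outcome, as a careful person would: the job done as asked, in the order asked, and still so for the second after the job is handed in, with the robot touching nothing.
It also fails if it takes over 42 s, if anything falls off the work surface, if the arm or the gripper's body presses on something with over 40 N, if the wrist force passes 120 N, or if a joint passes its speed limit or range.

## Working session

There is one attempt and no reset: what is moved stays moved. The work goes in short steps, Python scripts to look and compute and a shell command to move; the robot and the scene stay as the last step left them, time stands still between calls to the robot, and variables do not carry over. Pictures are saved under pics/ and viewed, at most 10 in all, crops included, and the job is handed in when it is done.

```bash
mkdir -p pics; ls; python3 - <<'E'
from bench import ctrl, viewer
import cv2,numpy as np
print(ctrl.state())
for n in ["top","side"]:
    r=viewer.get_image(n); cv2.imwrite(f"pics/{n}0.png",r["pixels"]); np.savez(f"pics/{n}0.npz",K=r["camera_matrix"],R=r["R"],t=r["t"])
    print(n,r["camera_matrix"],r["R"],r["t"])
E
```

```text
pics
{'time': 0.0, 'joint_positions': array([-1.37079453,  0.38386332,  0.0438454 ,  1.59958073, -0.01792432,
        1.16119595, -0.04991431]), 'qvel': array([-0.00044497,  0.00016108, -0.00083444, -0.00061655, -0.00096164,
       -0.00140183,  0.00060482]), 'joint_torque': array([-2.37428185e-04, -4.33464575e+01,  1.02451321e+00, -2.49513566e+01,
        1.06673295e-02,  1.14013389e-02,  1.43425495e-05]), 'tool_pos': array([190.46205322, 620.52673019, 246.86585064]), 'tcp_rot': array([-3.13894098e+00,  1.25802127e-04,  2.84383604e+00]), 'contact_force': array([-0.96698678, -0.8003549 ,  0.20769968]), 'ft_torque': array([0.01272376, 0.03583749, 0.03229585]), 'gripper_force': 0.0, 'gripper_width': 1.000554012443038}
top [[480.68824931   0.         315.73483715]
 [  0.         480.68824931 243.74085555]
 [  0.           0.           1.        ]] [[ 0.01276285 -0.99945283 -0.03051466]
 [-0.9871291  -0.00772845 -0.15973857]
 [ 0.15941534  0.03216063 -0.98668761]] [  16.11812762  577.47146881 1187.03398219]
side [[468.35259392   0.         320.72834743]
 [  0.         468.35259392 245.98047999]
 [  0.           0.           1.        ]] [[ 0.92486697 -0.37997274  0.01555041]
 [-0.2531417  -0.6456408  -0.72046321]
 [ 0.28379636  0.66239616 -0.69331879]] [-523.91492409  206.59801027 1060.07834576]
```

View pics/top0.png

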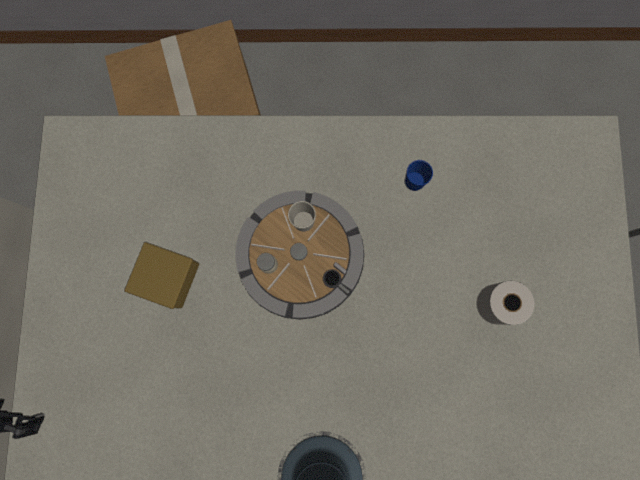

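View pics/side0.png

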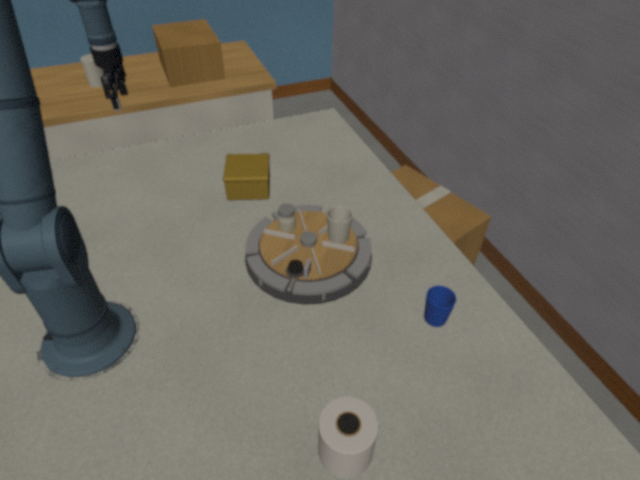

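The top picture shows the carousel centred near (299,252), with the black plunger at (332,278) and the tab just CCW of it. The cup is at (302,215), the jar at (266,262), the tin at (162,275) and the roll at (512,303). The blue cup at (418,175) is not meant. The next CCW notch looks like the one at (352,232). I'll confirm this in an enlarged crop.

```bash
python3 - <<'E'
import cv2,numpy as np
a=cv2.imread("pics/top0.png")[185:325,230:370]; b=cv2.imread("pics/side0.png")[195:305,240:380]
A=cv2.resize(a,None,fx=4,fy=4,interpolation=cv2.INTER_CUBIC)
cv2.imwrite("pics/crop1.png",cv2.convertScaleAbs(A,alpha=1.4))
E
```

```text
(no output)
```

View pics/crop1.png

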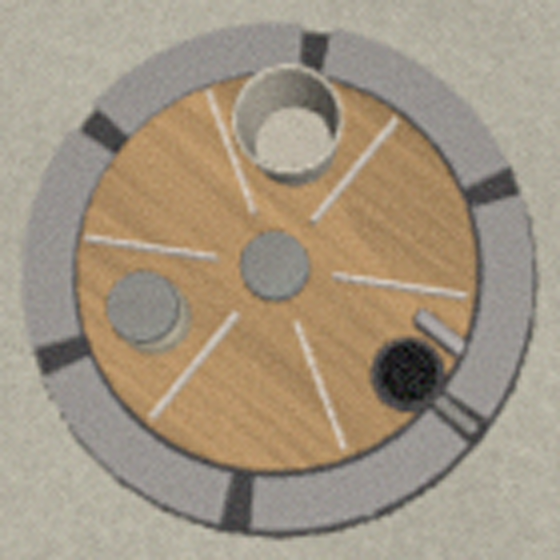

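The crop confirms it: plunger at crop (407,373) with its pin in the first notch at (460,412), tab at (440,332), next CCW notch at (492,187), boss at (275,265). Next I fit the pose.

```bash
cat > h.py <<'E'
import numpy as np, cv2
from scipy.optimize import least_squares
def proj(X,c):
    p=(c["K"]@(c["R"]@np.atleast_2d(X).T+c["t"][:,None])); return (p[:2]/p[2]).T
def cam(n): return np.load(f"pics/{n}.npz")
E
python3 - <<'E'
from h import *
T,S=cam("top0"),cam("side0")
px=np.array([(275,265),(407,373),(315,50),(104,131),(62,357),(237,502),(492,187),(460,412)])/4.+[230,185]-0.375
sx=np.array([(308.5,239),(295.5,267)])
def pts(p):
    P=lambda r,a,z:[p[0]+r*np.cos(p[2]+a),p[1]+r*np.sin(p[2]+a),z]
    k=np.pi/3
    return np.array([P(0,0,70),P(108,0,74),P(148,2*k,42),P(148,3*k,42),P(148,4*k,42),P(148,5*k,42),P(148,k,42),P(148,0,42)])
f=lambda p:np.r_[(proj(pts(p),T)-px).ravel(),(proj(pts(p)[:2],S)-sx).ravel()*.3]
s=least_squares(f,[550,0,-2.3]);print(s.x,np.round(s.fun,2))
print(pts(s.x)[[1,6]])
s2=least_squares(lambda p:f(p)[:16],s.x);print(s2.x,pts(s2.x)[1])
for t in np.arange(0,1.1,.2): print(s.x[0]+108*np.cos(s.x[2]+t),s.x[1]+108*np.sin(s.x[2]+t))
E
```

```text
[555.04909952  64.78828604  -2.2363239 ] [-0.02 -0.02  0.6  -0.35 -0.29 -0.01 -0.44  0.02  0.05 -0.59  0.86 -0.3
 -0.02  0.35 -0.33  0.9  -0.28 -0.94 -0.29 -1.02]
[[488.36188563 -20.16355622  74.        ]
 [610.17477813 -72.5622129   42.        ]]
[555.0491613   64.9310416   -2.23654606] [488.34307636 -20.00598349  74.        ]
488.36188563198175 -20.16355622300314
506.56851567050313 -31.718879444788314
526.7079135979709 -39.426766524826405
547.9771851725625 -42.979928328880604
569.5283916556664 -42.23671150847369
590.5023544535661 -37.22674577287901
```

```bash
cat >> h.py <<'E'
from scipy.spatial.transform import Rotation as Ro
C=np.array([555.05,64.85]); PHI=-2.2364
def plan(st,xyz,yaw):
    """travel (m) and dr from current pose to tool-down pose at xyz/yaw"""
    R=Ro.from_euler("xyz",st["tcp_rot"]); G=Ro.from_euler("xyz",[np.pi,0,yaw])
    return np.round(R.inv().apply(np.array(xyz)-st["tool_pos"])/1000,4), np.round((R.inv()*G).as_rotvec(),4)
def tgt(th,off,z,r=108):
    """pose at deck angle th, tip centre `off` mm ccw of plunger axis; tool x along -tangent"""
    a=PHI+th; u=np.array([np.cos(a),np.sin(a)]); n=np.array([-u[1],u[0]])
    return [*(C+r*u+off*n),z], a+np.pi/2+np.pi
E
python3 - <<'E'
from h import *; from bench import ctrl
s=ctrl.state(); print(plan(s,*tgt(0,5,247)))
E
```

```text
(array([-0.4774, -0.5269,  0.0013]), array([-0.0024,  0.0005,  0.3679]))
```

```bash
python3 -m handwheel '[{"travel":[-0.477,-0.527,0],"dr":[-0.0024,0,0.368]},{"travel":[-0.477,-0.527,0],"dr":[-0.0024,0,0.368]},{"travel":[-0.477,-0.527,0],"dr":[-0.0024,0,0.368]},{"travel":[-0.477,-0.527,0],"dr":[-0.0024,0,0.368]},{"travel":[-0.477,-0.527,0],"dr":[-0.0024,0,0.368]},{"travel":[-0.477,-0.527,0],"dr":[-0.0024,0,0.368]},{"travel":[-0.477,-0.527,0],"dr":[-0.0024,0,0.368]},{"travel":[-0.477,-0.527,0],"dr":[-0.0024,0,0.368]},{"travel":[-0.477,-0.527,0],"dr":[-0.0024,0,0.368]},{"travel":[-0.477,-0.527,0],"dr":[-0.0024,0,0.368]},{"travel":[-0.477,-0.527,0],"dr":[-0.0024,0,0.368]},{"travel":[-0.477,-0.527,0],"dr":[-0.0024,0,0.368]},{"travel":[-0.477,-0.527,0],"dr":[-0.0024,0,0.368]},{"travel":[-0.477,-0.527,0],"dr":[-0.0024,0,0.368]},{"travel":[-0.477,-0.527,0],"dr":[-0.0024,0,0.368]},{"travel":[-0.477,-0.527,0],"dr":[-0.0024,0,0.368]},{"travel":[-0.477,-0.527,0],"dr":[-0.0024,0,0.368]},{"travel":[-0.477,-0.527,0],"dr":[-0.0024,0,0.368]},{"travel":[-0.477,-0.527,0],"dr":[-0.0024,0,0.368]},{"travel":[-0.477,-0.527,0],"dr":[-0.0024,0,0.368]}]' 0 20
python3 - <<'E'
from h import *; from bench import ctrl,viewer
s=ctrl.state(); print(s["joint_positions"]); print(plan(s,*tgt(0,5,150)))
r=viewer.get_image("wrist"); cv2.imwrite("pics/w1.png",r["pixels"]); np.savez("pics/w1.npz",K=r["camera_matrix"],R=r["R"],t=r["t"])
print(proj([*tgt(0,0,0)[0][:2],74],r))
r["K"]=r["camera_matrix"]
E
```

```text
time: 1.77
tool_pos: [491.6, -22.2, 247.8]
tcp_rot: [3.14, -0.002, 2.475]
contact_force: [-0.2, 0.7, 0.2]
gripper_width: 0.005
gripper_force: 0.0
[-0.70594812  0.08122912  0.70785316  1.99645025 -0.06238178  1.08450349
  0.93350657]
(array([-0.0013, -0.0005,  0.0978]), array([ 0.0017, -0.0017, -0.0012]))Traceback (most recent call last):
  File "<stdin>", line 4, in <module>
  File "h.py", line 4, in proj
    p=(c["K"]@(c["R"]@np.atleast_2d(X).T+c["t"][:,None])); return (p[:2]/p[2]).T
       ~^^^^^
KeyError: 'K'
```

```bash
python3 -c "
from h import *;c=cam('w1')
print(proj([*tgt(0,0,0)[0][:2],74],c),proj([*tgt(1.047,0,0,148)[0][:2],42],c), proj([*C,70],c),proj([*tgt(0,26,0)[0][:2],88],c))"
```

```text
[[321.20010618 218.81335773]] [[358.07678349 345.23989693]] [[461.182527   217.45634402]] [[321.22817427 257.06433734]]
```

View pics/w1.png

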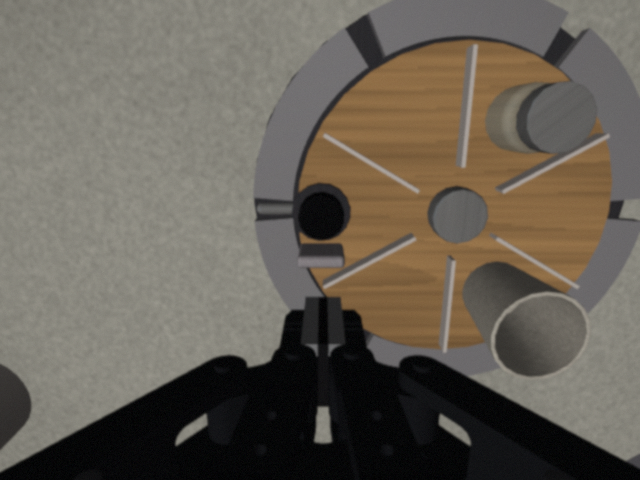

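The wrist view shows the plunger at (322,211), tab top around (321,250), boss at (458,213), cup at (535,330) and jar at (550,115), with the fingertips ending at about (322,298). The plunger sits about 8 px above its predicted position, so I'll fit again with this view, measuring on a crop.

```bash
python3 - <<'E'
from h import *; from bench import ctrl
c=cam('w1'); s=ctrl.state()
R=Ro.from_euler("xyz",s["tcp_rot"])
for x in(-11,11): print(x,proj(s["tool_pos"]+R.apply([x,0,17]),c))
im=cv2.imread("pics/w1.png")
cv2.imwrite("pics/w1c.png",cv2.convertScaleAbs(cv2.resize(im[180:340,250:410],None,fx=3.7,fy=3.7,interpolation=cv2.INTER_CUBIC),alpha=2.5,beta=10))
E
```

```text
-11 [[323.37503339 343.34700855]]
11 [[323.27943839 292.5493691 ]]
```

View pics/w1c.png

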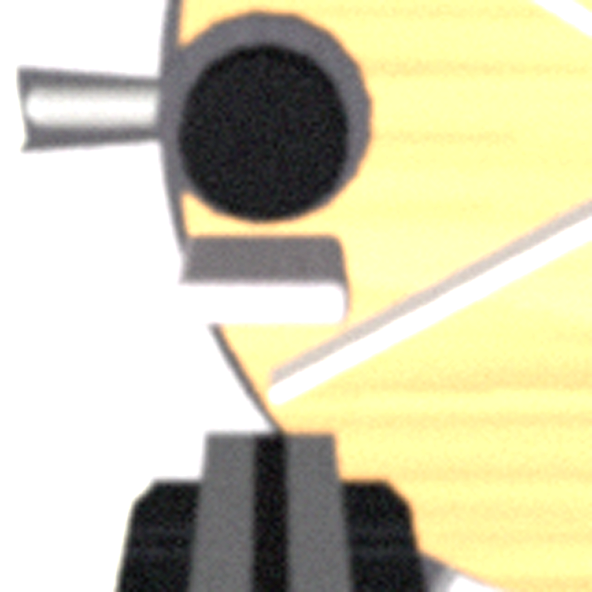

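The crop clears this up: the dark band is the tab's near face, with its top edge at row 256 (predicted 257). The plunger is at (321.6,216), about 2 mm from the prediction. That's good enough to descend.

```bash
python3 -m handwheel '[{"travel":[-0.001,0,0.04],"dr":[0.0017,-0.0017,0]},{"travel":[-0.001,0,0.08],"dr":[0.0017,-0.0017,0]},{"travel":[-0.001,0,0.11],"dr":[0.0017,-0.0017,0]},{"travel":[-0.001,0,0.13],"dr":[0.0017,-0.0017,0]},{"travel":[-0.001,0,0.14],"dr":[0.0017,-0.0017,0]},{"travel":[-0.001,0,0.145],"dr":[0.0017,-0.0017,0]},{"travel":[-0.001,0,0.145],"dr":[0.0017,-0.0017,0]},{"travel":[-0.001,0,0.145],"dr":[0.0017,-0.0017,0]}]'
python3 - <<'E'
from h import *; from bench import ctrl
s=ctrl.state(); print(s["contact_force"],plan(s,*tgt(0,5,80)))
E
```

```text
time: 2.48
tool_pos: [494.0, -22.0, 104.2]
tcp_rot: [3.139, 0.002, 2.477]
contact_force: [0.4, -1.4, 0.7]
gripper_width: -0.004
gripper_force: 0.0
[ 0.35533235 -1.44224009  0.66717213] (array([ 0.0007, -0.0021,  0.0242]), array([0.0023, 0.0023, 0.001 ]))
```

```bash
python3 -m handwheel '[{"travel":[0,0,0.004],"dr":[0,0,0]},{"travel":[0,0,0.008],"dr":[0,0,0]},{"travel":[0,0,0.012],"dr":[0,0,0]},{"travel":[0,0,0.015],"dr":[0,0,0]},{"travel":[0,0,0.018],"dr":[0,0,0]},{"travel":[0,0,0.018],"dr":[0,0,0]},{"travel":[0,0,0.018],"dr":[0,0,0]}]'
```

```text
time: 3.07
tool_pos: [493.8, -22.5, 85.7]
tcp_rot: [3.14, 0.002, 2.476]
contact_force: [-0.5, 1.0, 4.5]
gripper_width: 0.001
gripper_force: 2.4
```

```bash
python3 -m handwheel '[{"travel":[0,0,0.003],"dr":[0,0,0]},{"travel":[0,0,0.006],"dr":[0,0,0]},{"travel":[0,0,0.008],"dr":[0,0,0]},{"travel":[0,0,0.010],"dr":[0,0,0]},{"travel":[0,0,0.010],"dr":[0,0,0]},{"travel":[0,0,0.010],"dr":[0,0,0]}]'
python3 - <<'E'
from h import *; from bench import ctrl,viewer
s=ctrl.state(); x,y,z=s["tool_pos"]
print("th by tip", np.arctan2(y-C[1],x-C[0])-PHI, np.hypot(x-C[0],y-C[1]))
for th,off in[(0,14),(.1,14),(.2,14),(.35,14)]: print(th,plan(s,*tgt(th,off,z)))
r=viewer.get_image("wrist"); cv2.imwrite("pics/w2.png",r["pixels"]); np.savez("pics/w2.npz",K=r["camera_matrix"],R=r["R"],t=r["t"])
E
```

```text
time: 3.57
tool_pos: [493.9, -22.6, 76.0]
tcp_rot: [3.14, 0.002, 2.476]
contact_force: [-1.3, 0.8, 7.7]
gripper_width: -0.0
gripper_force: 3.8
th by tip 0.05560293392458293 106.70388461301819
0 (array([-0.0081, -0.0015,  0.    ]), array([ 0.0018,  0.0019, -0.0002]))
0.1 (array([-0.0188,  0.0005,  0.    ]), array([ 0.0017,  0.0019, -0.1002]))
0.2 (array([-0.0292,  0.0035,  0.0001]), array([ 0.0016,  0.002 , -0.2002]))
0.35 (array([-0.0443,  0.0099,  0.0001]), array([ 0.0014,  0.0021, -0.3502]))
```

View pics/w2.png

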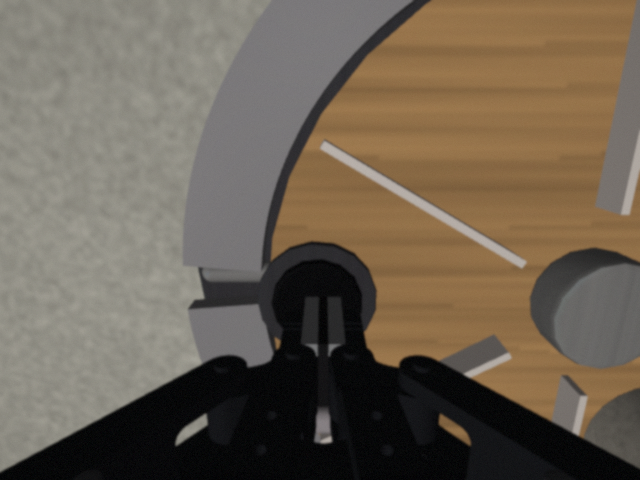

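```bash
python3 - <<'E'
from h import *; from bench import ctrl
s=ctrl.state(); z=s["tool_pos"][2]
for th in np.arange(0,.61,.04): print(round(th,2),*[a[[0,1]] if i==0 else a[2] for i,a in enumerate(plan(s,*tgt(th,14,z)))])
E
```

```text
0.0 [-0.0081 -0.0015] -0.0002
0.04 [-0.0124 -0.0009] -0.0402
0.08 [-0.0167 -0.    ] -0.0802
0.12 [-0.0209  0.001 ] -0.1202
0.16 [-0.0251  0.0021] -0.1602
0.2 [-0.0293  0.0034] -0.2002
0.24 [-0.0333  0.0049] -0.2402
0.28 [-0.0374  0.0066] -0.2802
0.32 [-0.0413  0.0084] -0.3202
0.36 [-0.0452  0.0104] -0.3602
0.4 [-0.049   0.0125] -0.4002
0.44 [-0.0527  0.0148] -0.4402
0.48 [-0.0564  0.0172] -0.4802
0.52 [-0.0599  0.0197] -0.5202
0.56 [-0.0633  0.0224] -0.5602
0.6 [-0.0666  0.0253] -0.6002
```

```bash
python3 -m handwheel '[{"travel":[-0.004,-0.001,0],"dr":[0,0,0]},{"travel":[-0.008,-0.001,0],"dr":[0,0,0]},{"travel":[-0.012,-0.001,0],"dr":[0,0,-0.04]},{"travel":[-0.017,0,0],"dr":[0,0,-0.08]},{"travel":[-0.021,0.001,0],"dr":[0,0,-0.12]},{"travel":[-0.025,0.002,0],"dr":[0,0,-0.16]},{"travel":[-0.029,0.0035,0],"dr":[0,0,-0.2]},{"travel":[-0.033,0.005,0],"dr":[0,0,-0.24]},{"travel":[-0.037,0.0065,0],"dr":[0,0,-0.28]},{"travel":[-0.041,0.0085,0],"dr":[0,0,-0.32]},{"travel":[-0.045,0.0105,0],"dr":[0,0,-0.36]},{"travel":[-0.045,0.0105,0],"dr":[0,0,-0.36]},{"travel":[-0.045,0.0105,0],"dr":[0,0,-0.36]}]'
cat >> h.py <<'E'
def shot(n,viewer):
    r=viewer.get_image(n.rstrip("0123456789")); cv2.imwrite(f"pics/{n}.png",r["pixels"]); np.savez(f"pics/{n}.npz",K=r["camera_matrix"],R=r["R"],t=r["t"])
E
python3 - <<'E'
from h import *; from bench import ctrl,viewer
s=ctrl.state(); x,y,z=s["tool_pos"]
print("tip angle", np.arctan2(y-C[1],x-C[0])-PHI, np.hypot(x-C[0],y-C[1]))
shot("top1",viewer)
im=cv2.imread("pics/top1.png")[175:325,225:375]
w=viewer.get_image("wrist")["pixels"]
a=cv2.convertScaleAbs(cv2.resize(im,(480,480),interpolation=cv2.INTER_CUBIC),alpha=1.4)
b=cv2.resize(w,(320,240)); b=np.vstack([b,np.zeros((240,320,3),np.uint8)])
cv2.imwrite("pics/mix1.png",np.hstack([a,b]))
E
```

```text
time: 4.7
tool_pos: [537.2, -41.3, 76.7]
tcp_rot: [3.139, 0.005, 2.837]
contact_force: [1.1, 2.3, 7.1]
gripper_width: -0.001
gripper_force: 3.7
tip angle 0.4990756562553562 107.60207601110248
```

View pics/mix1.png

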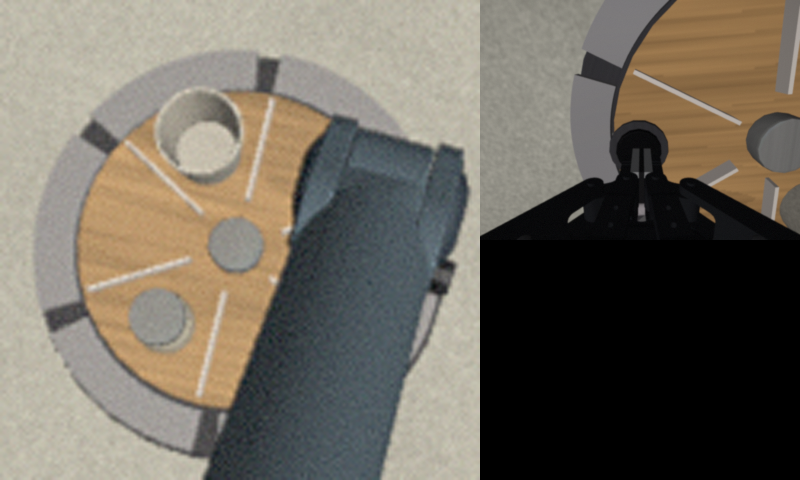

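The deck is turning with the tip on the plunger; cup and jar are upright. I'll measure the deck angle from the dividers.

```bash
cat >> h.py <<'E'
def deck_angle(n,ks,lo,hi):
    """deck angle from the white dividers seen in picture n (dividers at 30 deg + k*60 deg)"""
    c=cam(n); im=cv2.imread(f"pics/{n}.png").min(axis=2).astype(np.float32)
    rr=np.arange(48,108,2.); ths=np.arange(lo,hi,.004); sc=[]
    for th in ths:
        X=[[C[0]+r*np.cos(a),C[1]+r*np.sin(a),64] for k in ks for a in [PHI+th+np.pi/6+k*np.pi/3] for r in rr]
        sc.append(cv2.remap(im,proj(X,c).astype(np.float32)[None],None,cv2.INTER_LINEAR).mean())
    sc=np.array(sc); w=np.clip(sc-np.median(sc)-.4*np.ptp(sc),0,None)*(abs(ths-ths[sc.argmax()])<.06)
    return (w*ths).sum()/w.sum(), sc.max(), np.median(sc)
E
python3 - <<'E'
from h import *; from bench import ctrl
print(deck_angle("top0",[0,1,2,3,4,5],-.4,.4))
print(deck_angle("top1",[1,2,3,4],.1,.8)); print([deck_angle("top1",[k],.1,.8) for k in(1,2,3,4)])
s=ctrl.state(); z=s["tool_pos"][2]
for d in np.arange(0,.6,.04): print(round(d,2),*[a[[0,1]] if i==0 else a[2] for i,a in enumerate(plan(s,*tgt(.37+d,14,z)))])
E
```

```text
(np.float64(-0.0027263561016087116), np.float32(118.30482), np.float32(76.25423))
(np.float64(0.44047120648331295), np.float32(125.245155), np.float32(81.79296))
[(np.float64(0.447792852080807), np.float32(127.225685), np.float32(76.31302)), (np.float64(0.4418972539728456), np.float32(122.396416), np.float32(80.612015)), (np.float64(0.4374457450215009), np.float32(127.04271), np.float32(76.70208)), (np.float64(0.43479152808005256), np.float32(128.7432), np.float32(77.46526))]
0.0 [-0.0001 -0.0013] -0.0095
0.04 [-0.0044 -0.0006] -0.0495
0.08 [-0.0087  0.0002] -0.0895
0.12 [-0.0129  0.0013] -0.1295
0.16 [-0.0171  0.0025] -0.1695
0.2 [-0.0213  0.0038] -0.2095
0.24 [-0.0254  0.0054] -0.2495
0.28 [-0.0294  0.0071] -0.2895
0.32 [-0.0333  0.0089] -0.3295
0.36 [-0.0372  0.0109] -0.3695
0.4 [-0.041   0.0131] -0.4095
0.44 [-0.0447  0.0154] -0.4495
0.48 [-0.0483  0.0178] -0.4895
0.52 [-0.0518  0.0204] -0.5295
0.56 [-0.0551  0.0232] -0.5695
```

```bash
python3 - <<'E'
from h import *; from bench import ctrl
s=ctrl.state(); z=s["tool_pos"][2]
for d in np.arange(0,.66,.05): print(round(d,2),*[a[[0,1]] if i==0 else a[2] for i,a in enumerate(plan(s,*tgt(.44+d,6.3,z)))])
E
```

```text
0.0 [ 0.     -0.0006] -0.0795
0.05 [-0.0053  0.0003] -0.1295
0.1 [-0.0106  0.0014] -0.1795
0.15 [-0.0158  0.0028] -0.2295
0.2 [-0.021   0.0045] -0.2795
0.25 [-0.026   0.0064] -0.3295
0.3 [-0.031   0.0086] -0.3795
0.35 [-0.0358  0.011 ] -0.4295
0.4 [-0.0405  0.0136] -0.4795
0.45 [-0.0451  0.0165] -0.5295
0.5 [-0.0495  0.0196] -0.5795
0.55 [-0.0538  0.023 ] -0.6295
0.6 [-0.0579  0.0265] -0.6795
0.65 [-0.0618  0.0302] -0.7295
```

```bash
python3 -m handwheel '[{"travel":[-0.005,0,0],"dr":[0,0,-0.06]},{"travel":[-0.011,0.001,0],"dr":[0,0,-0.12]},{"travel":[-0.016,0.003,0],"dr":[0,0,-0.18]},{"travel":[-0.021,0.0045,0],"dr":[0,0,-0.24]},{"travel":[-0.026,0.0065,0],"dr":[0,0,-0.3]},{"travel":[-0.031,0.0085,0],"dr":[0,0,-0.36]},{"travel":[-0.036,0.011,0],"dr":[0,0,-0.42]},{"travel":[-0.0405,0.0135,0],"dr":[0,0,-0.48]},{"travel":[-0.045,0.0165,0],"dr":[0,0,-0.53]},{"travel":[-0.0495,0.0195,0],"dr":[0,0,-0.58]},{"travel":[-0.0495,0.0195,0],"dr":[0,0,-0.58]},{"travel":[-0.0495,0.0195,0],"dr":[0,0,-0.58]}]'
python3 - <<'E'
from h import *; from bench import ctrl,viewer
s=ctrl.state(); x,y,z=s["tool_pos"]
shot("top2",viewer)
print("tip", np.arctan2(y-C[1],x-C[0])-PHI, np.hypot(x-C[0],y-C[1]),s["contact_force"])
print([deck_angle("top2",[k],.75,1.1) for k in range(6)])
E
```

```text
time: 5.8
tool_pos: [590.0, -37.6, 76.9]
tcp_rot: [-3.141, 0.005, -2.867]
contact_force: [-0.2, 1.4, 7.7]
gripper_width: -0.002
gripper_force: 3.7
tip 0.9946051846956725 108.24627232408294 [-0.17891144  1.36492817  7.65995994]
[(np.float64(1.083529821456801), np.float32(45.58392), np.float32(36.905453)), (np.float64(0.9465083887556215), np.float32(125.91465), np.float32(78.96385)), (np.float64(0.9335859105379871), np.float32(125.53376), np.float32(78.7348)), (np.float64(0.9360918258957921), np.float32(125.96012), np.float32(76.7901)), (np.float64(0.7563037500841441), np.float32(42.296192), np.float32(35.900246)), (np.float64(1.0855893860602666), np.float32(49.417904), np.float32(47.95397))]
```

```bash
python3 - <<'E'
from h import *; from bench import ctrl
s=ctrl.state(); z=s["tool_pos"][2]
for d in [.0,.04,.08,.107]: print(round(d,2),*[a[[0,1]] if i==0 else a[2] for i,a in enumerate(plan(s,*tgt(.939+d,6.,z)))])
E
```

```text
0.0 [0.     0.0001] 0.0015
0.04 [-0.0043  0.0004] -0.0385
0.08 [-0.0086  0.0009] -0.0785
0.11 [-0.0115  0.0013] -0.1055
```

```bash
python3 -m handwheel '[{"travel":[-0.003,0,0],"dr":[0,0,-0.02]},{"travel":[-0.006,0.0005,0],"dr":[0,0,-0.05]},{"travel":[-0.009,0.001,0],"dr":[0,0,-0.08]},{"travel":[-0.0115,0.0015,0],"dr":[0,0,-0.106]},{"travel":[-0.0115,0.0015,0],"dr":[0,0,-0.106]},{"travel":[-0.0115,0.0015,0],"dr":[0,0,-0.106]}]'
python3 - <<'E'
from h import *; from bench import ctrl,viewer
s=ctrl.state(); x,y,z=s["tool_pos"]
shot("top3",viewer); shot("wrist3",viewer); shot("side3",viewer)
print("tip", np.arctan2(y-C[1],x-C[0])-PHI, np.hypot(x-C[0],y-C[1]),s["contact_force"])
print([deck_angle("top3",[k],.85,1.25) for k in range(6)])
a=cv2.resize(cv2.imread("pics/wrist3.png")[100:420,150:470],(400,400))
b=cv2.resize(cv2.imread("pics/side3.png")[190:310,240:390],(400,320),interpolation=cv2.INTER_CUBIC)
b=cv2.copyMakeBorder(b,0,80,0,0,cv2.BORDER_CONSTANT)
cv2.imwrite("pics/mix3.png",cv2.convertScaleAbs(np.hstack([a,b]),alpha=1.6))
E
```

```text
time: 6.35
tool_pos: [600.1, -33.5, 76.8]
tcp_rot: [-3.141, 0.004, -2.761]
contact_force: [-0.2, 1.7, 7.2]
gripper_width: -0.0
gripper_force: 3.7
tip 1.094895455508349 108.20682859152274 [-0.17115731  1.69194042  7.1989473 ]
[(np.float64(1.2388981835610668), np.float32(50.65801), np.float32(37.460274)), (np.float64(1.0464080923981227), np.float32(124.3334), np.float32(78.75918)), (np.float64(1.034579763638659), np.float32(126.771385), np.float32(79.00626)), (np.float64(1.0357539613183708), np.float32(130.33034), np.float32(76.47348)), (np.float64(1.2432852051273149), np.float32(43.61211), np.float32(39.176838)), (np.float64(1.0674711401912902), np.float32(51.781414), np.float32(50.206688))]
```

View pics/mix3.png

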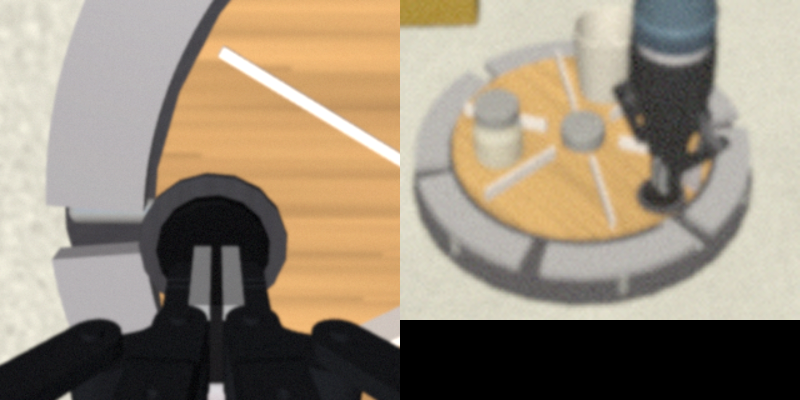

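The deck is at about 1.04, and the pin shows in the notch just as it did at the start (wrist crop (105,215)). Cup and jar are standing. I'll release straight up.

```bash
python3 -m handwheel '[{"travel":[0,0,-0.003],"dr":[0,0,0]},{"travel":[0,0,-0.006],"dr":[0,0,0]},{"travel":[0,0,-0.009],"dr":[0,0,0]},{"travel":[0,0,-0.012],"dr":[0,0,0]},{"travel":[0,0,-0.015],"dr":[0,0,0]},{"travel":[0,0,-0.018],"dr":[0,0,0]},{"travel":[0,0,-0.022],"dr":[0,0,0]},{"travel":[0,0,-0.032],"dr":[0,0,0]},{"travel":[0,0,-0.06],"dr":[0,0,0]},{"travel":[0,0,-0.1],"dr":[0,0,0]},{"travel":[0,0,-0.1],"dr":[0,0,0]}]'
python3 - <<'E'
from h import *; from bench import ctrl,viewer
shot("top4",viewer); shot("wrist4",viewer); c=cam("wrist4")
print([deck_angle("top4",[k],.85,1.25) for k in range(6)])
p=tgt(1.042,0,0)[0][:2]
for z in (74,64): print(proj([*p,z],c))
cv2.imwrite("pics/w4c.png",cv2.convertScaleAbs(cv2.resize(cv2.imread("pics/wrist4.png")[130:330,220:420],(600,600),interpolation=cv2.INTER_CUBIC),alpha=2))
E
```

```text
time: 7.42
tool_pos: [603.4, -35.0, 183.1]
tcp_rot: [-3.136, 0.013, -2.762]
contact_force: [2.1, -0.9, 1.1]
gripper_width: -0.001
gripper_force: 0.0
[(np.float64(1.2435986954173004), np.float32(43.90355), np.float32(38.129574)), (np.float64(1.0420089200634586), np.float32(125.191246), np.float32(78.64894)), (np.float64(1.029163334558647), np.float32(125.05342), np.float32(79.70866)), (np.float64(1.0311717302974002), np.float32(131.06192), np.float32(76.938644)), (np.float64(1.2276421516995064), np.float32(43.71826), np.float32(38.678337)), (np.float64(1.05740260146928), np.float32(53.455402), np.float32(52.555534))]
[[324.8012543  235.92150668]]
[[324.77034927 231.36658341]]
```

View pics/w4c.png

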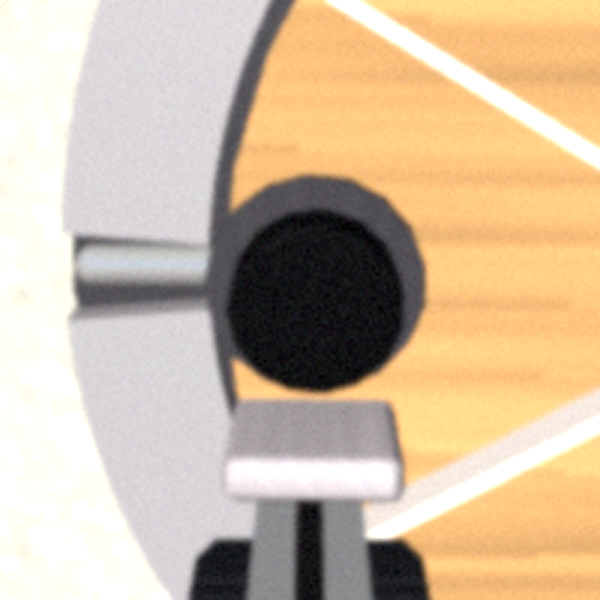

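The plunger is up (the button appears larger relative to the sleeve, as at the start) and the pin fills the notch at crop (140,265). Now I move clear and do a final check.

```bash
python3 -m handwheel '[{"travel":[0,0,-0.04],"dr":[0,0,0]},{"travel":[0,0,-0.08],"dr":[0,0,0]},{"travel":[0.015,-0.035,-0.1],"dr":[0,0,0]},{"travel":[0.03,-0.07,-0.1],"dr":[0,0,0]},{"travel":[0.04,-0.1,-0.1],"dr":[0,0,0]},{"travel":[0.055,-0.14,-0.1],"dr":[0,0,0]},{"travel":[0.07,-0.17,-0.1],"dr":[0,0,0]},{"travel":[0.08,-0.2,-0.1],"dr":[0,0,0]},{"travel":[0.08,-0.2,-0.1],"dr":[0,0,0]},{"travel":[0.08,-0.2,-0.1],"dr":[0,0,0]}]'
python3 - <<'E'
from h import *; from bench import ctrl,viewer
shot("top5",viewer); shot("side5",viewer)
print([deck_angle("top5",[k],.8,1.25) for k in range(6)],deck_angle("top5",[1,2,3],.8,1.25),deck_angle("top0",[1,2,3],-.2,.2))
for n in("top5","side5"):
    for z in(74,64): print(n,z,proj([*tgt(1.042,0,0)[0][:2],z],cam(n)))
a=cv2.resize(cv2.imread("pics/top5.png")[180:330,110:540],(800,279),interpolation=cv2.INTER_CUBIC)
b=cv2.resize(cv2.imread("pics/side5.png")[190:310,235:395],(400,300),interpolation=cv2.INTER_CUBIC)
b0=cv2.resize(cv2.imread("pics/side0.png")[190:310,235:395],(400,300),interpolation=cv2.INTER_CUBIC)
cv2.imwrite("pics/fin.png",cv2.convertScaleAbs(np.vstack([a,np.hstack([b,b0])]),alpha=1.5))
E
```

```text
time: 8.35
tool_pos: [595.9, -252.8, 273.7]
tcp_rot: [3.141, -0.003, -2.768]
contact_force: [0.2, 1.5, -0.0]
gripper_width: -0.006
gripper_force: 0.0
[(np.float64(1.038428796593108), np.float32(136.5318), np.float32(84.34473)), (np.float64(1.0414978112332152), np.float32(129.77295), np.float32(80.43516)), (np.float64(1.029109659226145), np.float32(129.56236), np.float32(82.6666)), (np.float64(1.0309361227610765), np.float32(135.89723), np.float32(80.510414)), (np.float64(1.0273476895607097), np.float32(132.79398), np.float32(81.65885)), (np.float64(1.0379153437684547), np.float32(130.51169), np.float32(78.92311))] (np.float64(1.033877153869715), np.float32(130.10373), np.float32(82.52578)) (np.float64(-0.0002217997076201538), np.float32(117.578285), np.float32(75.54404))
top5 74 [[338.43046241 235.31591473]]
top5 64 [[338.36701176 236.01483477]]
side5 74 [[337.29596244 256.4135531 ]]
side5 64 [[337.13428261 259.25782917]]
```

View pics/fin.png

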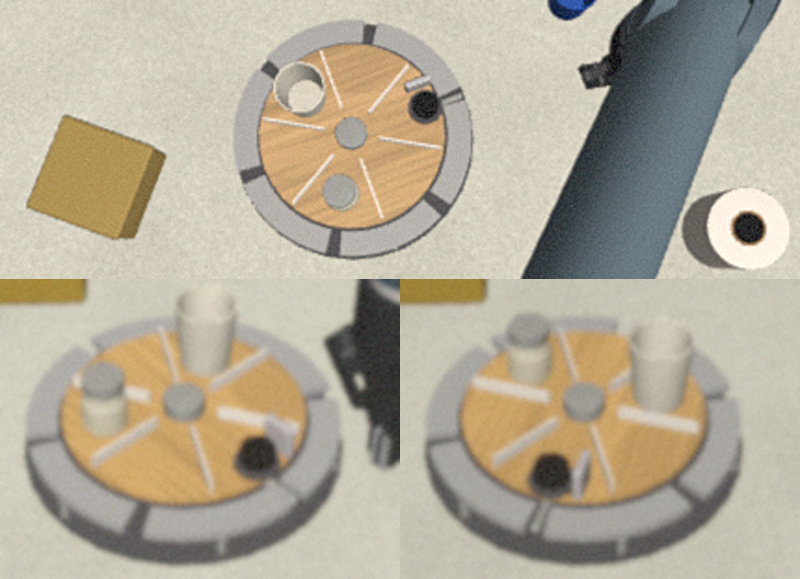

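The final picture shows the plunger in the next notch at (425,105) with the pin visible in the slot at (455,97). Cup at (298,88) and jar at (340,190) are standing; tin and roll have not moved. In the side view the button has the same offset from its predicted "up" position as at the start (4.8 px in both), so it is up. The deck is at 1.034, inside the notch play. I'm handing in.

```bash
python3 -c "
from bench import ctrl
print(ctrl.hand_in())"
```

```text
the job is handed in; nothing more can be done
None
```

The carousel has moved on by one place: the plunger is up and locked in the next counterclockwise notch (deck at about 1.03 rad), cup, jar, tin and roll are undisturbed, and the arm is clear after about 8.5 s; the job is handed in, with no verdict returned.

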